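# Tuck the red out-marker under the record tray's weighted arm

## Task

Pick up the red marker board by its black fin and tuck it, front edge first, under the weighted arm of the grey record tray, so that it lies flat on top of the pile of envelopes with its front edge right up against the tray's back wall, straight and in the middle, held down by the arm. Do it gently, without ramming the tray, leave the other things on the desk where they are, and let go of the board.

Things in the scene. Friction and masses are not known exactly. Their poses are not given: they have to be found in the camera images.
- board: Red stiff plastic marker board, 185 (x) x 84 (y) x 5 (z) mm, 0.1 kg, lying flat on the desk left or right of the tray. Origin: centre of its underside; +x points to its front edge (92.5 mm away), z up.
- board_fin (a point): Foot of the board's black upright grip fin, at x = -72.5 mm, y = 0, z = 5 mm (the board's top face) in the board's frame, axes as the board's. The fin is 30 mm long in x, 12 mm thick in y and stands 34 mm above the board; pinch it across y.
- board_front (a point): Middle of the board's front edge, on the underside (the board's origin shifted 92.5 mm along its +x); axes as the board's.
- tray: Grey metal record tray fixed to the desk, 190 (x) x 126 (y) mm. Origin: centre of its underside, on the desk. Open front faces its -x; boards slide in along its +x. Back wall 100 mm high, inner face at x = +90 mm; side walls 46 mm high, inner faces at y = +-58 mm. It holds a loose pile of brown envelopes, from x = -86 to +86 mm and 110 mm wide.
- tray_home (a point): Fixed point of the tray, 90 mm along its x from its origin, at desk height: foot of the back wall's inner face, in the middle; axes as the tray's. The front edge of a fully home board is over this point.
- tray_mouth (a point): Fixed point of the tray, 68 mm along its -x from its origin, at desk height, below the bare front end of the pile (ahead of the arm's lip). The TOP of the pile may be anywhere from 36 to 62 mm above the desk and is not reported: find it by sight or by touch.
- tray_foot (a point): Fixed point of the tray, 21 mm (+-3) along its -x from its origin, at desk height, below the arm's steel roller foot (16 mm thick, 64 mm wide). The foot rests on the pile with about 2.5 N. From it a yellow lip, as wide, is turned up towards the front at 17 to 32 degrees: it ends about 28 mm ahead of this point, its underside there 8 to 14 mm above the pile's top.
- tray_hinge (a point): Fixed point of the tray (82 mm along its x, 80 mm up): hinge axis, along y, of the weighted steel arm, which swings up freely by 0.8 rad, with no spring. A board slid along the pile's top, under the lip, lifts the arm as a wedge: roughly 4 to 12 N of push, then 1 to 5 N of drag past the foot.
- bundle: Bystander: loose bundle of brown envelopes with a red band, 150 x 105 x 36 mm, on the other side of the tray from the board. Origin: centre of its underside.
- stapler: Bystander: blue and black stapler, 140 x 34 x 51 mm. Origin: centre of its underside.
- inkpad: Bystander: blue ink pad tin, 75 x 110 x 17 mm. Origin: centre of its underside.
- stamp: Bystander: wooden hand stamp, 34 mm across, 68 mm tall, upright. Origin: centre of its underside.
There are look-alikes about, which are no part of the job. Of the things that look like the board, the largest one is meant.

How it is judged:
On the way, in this order (a step that is already met when the one before it is completed fails the run):
1. the board is lifted off the desk (height (world z) of board above 0.03 m), for 0.1 s.
2. the board's front edge is under the weighted arm, past its foot (x of board_front in the frame of tray between 0 and 0.12 m and y of board_front in the frame of tray between -0.03 and 0.03 m and z of board_front in the frame of tray below 0.075 m and angle between board's own z axis and vertical below 0.3 rad and contact force between board and tray above 0.3 N), for 0.1 s.
At the end, for the whole second after the job is handed in: The board lies flat (within 4 degrees) on the pile, its front edge within 8 mm of the back wall, within 12 mm of the tray's middle and within 0.1 rad of straight, pressed by the arm (over 0.8 N), released and at rest (x of board_front in the frame of tray between 0.082 and 0.096 m and y of board_front in the frame of tray between -0.012 and 0.012 m and angle between the x axis of board and the x axis of tray, either way round below 0.1 rad and angle between board's own z axis and vertical below 0.07 rad and z of board in the frame of tray between 0.03 and 0.07 m and contact force between board and tray above 0.8 N and contact force between board and the fingers below 0.1 N and linear speed of board below 0.01 m/s and angular speed of board below 0.1 rad/s); the robot touches nothing.
It fails at once if the tray (with its arm) is rammed with the board at more than 40 N (contact force between board and tray above 40 N).
It fails at once if the bundle is moved more than 25 mm (distance of bundle from where it was at the start of the episode above 0.025 m).
It fails at once if the stapler is moved more than 25 mm (distance of stapler from where it was at the start of the episode above 0.025 m).
It fails at once if the inkpad is moved more than 25 mm (distance of inkpad from where it was at the start of the episode above 0.025 m).
It fails at once if the stamp is moved more than 25 mm (distance of stamp from where it was at the start of the episode above 0.025 m).
It also fails if it takes over 51 s, if anything falls off the work surface, if the arm or the gripper's body presses on something with over 40 N, if the wrist force passes 120 N, or if a joint passes its speed limit or range.

## Robot

A 7-joint arm with a two-finger parallel gripper is mounted at the origin on the work surface. World frame = base frame: x ahead of the robot, y to its left, z up, the work surface at z = 0. Lengths are in m, angles in rad, forces in N, time in s.
With the tool pointing down it reaches from about 0.4 to 0.875 m from the base axis. Payload 19.3 kg.
Tool frame: the origin (TCP) lies midway between the tips of the shut fingers; the grasp point (between the pads) lies 19 mm behind it; x points along the fingers, y is the direction in which the jaws open and shut, and the axes are right-handed (so a half turn about x gives the same grasp; the last joint's range is limited). The gripper opens to 85 mm and grips with 20 to 120 N. Pads are 22 mm wide; open, the fingers measure 114 mm over their backs; the gripper's body (76 mm by 85 mm) begins 54 mm behind the grasp point. The pads swing forward as they close: fully open they stand 13 mm farther back than shut.
Start: joints at [-1.299, 0.521, -0.036, 1.599, 0.021, 1.021, -0.113], TCP at [0.21, 0.589, 0.231] pointing down, gripper open.
Joint ranges: [-2.91, 2.91], [-0.3, 2.13], [-1.5, 1.42], [0.17, 2.43], [-1.26, 4.41], [0.16, 1.93], [-2.52, 2.52]. Speed limits (rad/s): [1.89, 1.89, 2.39, 2.39, 3.01, 3.01, 3.01].

## Interface

Orientations are given as a rotation vector (axis times angle).
In Python, from station import get_obs, snapshot, sign_off, search_frame, tip_of gives the robot as it stands.
- The arm moves only by the tool arm_command, never from a script. Its argument "rows" is a list of rows, each an object of numbers: "dx", "dy", "dz": the shift along the tool's x, y, z in m; "twist": the turn about the tool's x in rad. A call has 1 to 20 rows; each row shifts and turns the commanded pose from where the row before left it, along the tool's axes as they then stand; what a row does not reach is not made up. A row lasts 1/12 s, in which the tool goes at most 41.7 mm and 7.16 degrees, less where a joint would pass 70% of its speed; a pose out of reach is approached as far as the arm can. A call is refused whole if a number of a shift passes 0.0417 or a number of a turn 0.125, either way. A call with a gripper value outside its range is refused whole. "jaw" is the finger opening in m, from 0 to 0.0854, set as the call begins (left out, the last holds). The fingers move at their own pace and stop on an object; the grip force is fixed at half the most. Time passes only in rows, so rows that do not move let the fingers close. It gives the time, the measured TCP pose, the force and the opening at its end, in the units of the state.
- get_obs(): the state, without advancing time (a new reading comes with each control period).
- snapshot(name): name is "side" or "top"; returns a dict with "pixels" (480x640x3 uint8, red, green, blue), "depth" (480x640 float32, m along the optical axis (not along the pixel's ray), 0 where there is no reading), "fx", "fy", "cx", "cy" (pixels), "R" (3x3) and "t" (3): a world point X has camera coordinates R X + t. Camera axes: x right, y down, z forward; pixel columns grow to the right and rows downward; lengths in m; the calibration is good to about 2 mm. A picture is of the moment at which its call begins.
- sign_off(): hands the job in, once; it reports no verdict.
Trained networks look in the newest picture that a camera, given by its name, has taken for a name from the list of things; names that differ only in an ending like _2 or _b are one class to them, and where a whole thing is asked for, a point or a joint stands for the part that bears it (a point fixed in the world has none). Each returns a list of dicts, best first, with "score" (0 to 1); they miss things now and then, are a little off and sometimes report something else, mostly with a low value. They report only what shows in the picture. A call takes as long as a camera call. They do not tell look-alikes from the thing itself.
- search_frame(label, camera): "xyz" ([x, y, z] in m, in world coordinates, good to about 4 mm: the middle of the surface that is visible of it).
- tip_of(label, camera): "xyz" ([x, y, z] in m, in world coordinates, good to about 4 mm: a listed point, or the origin of a listed thing).
The state is a dict: "t": time; "qpos": joint angles; "joint_vel": joint speeds; "tau": joint torques, N m; "ee_pos": TCP position; "orientation": TCP orientation; "ft_force": force on the tool from outside, world axes, zero at the start; "ft_torque": the same for the moment, N m; "gripper_width": opening from 0.0 (shut) to 1.0 (fully open).
Only numpy, scipy, OpenCV 4.12 (cv2) and the standard library are available. Lean on these libraries where they do the work, as an engineer would, in place of code of your own. Each camera call takes 0.05 s, during which the arm holds its last target. There are 200 camera calls.

## Working session

There is one attempt and no reset: what is moved stays moved. The work goes in short steps, Python scripts to look and compute and a tool call to move; the robot and the scene stay as the last step left them, time stands still between calls to the robot, and variables do not carry over. Pictures are saved under pics/ and viewed, about 8 in all and at most 12, crops included, and the job is handed in when it is done.

Besides the shell and the picture viewer there is one more tool, called in YAML: its name, and indented under it one key for each argument. arm_command: Moves the arm, as the interface text tells. Its arguments: {"type":"object","properties":{"rows":{"type":"array","items":{"type":"object","properties":{"dx":{"type":"number"},"dy":{"type":"number"},"dz":{"type":"number"},"twist":{"type":"number"}}}},"jaw":{"type":"number"}},"required":["rows"]}

```bash
mkdir -p pics; cat > h.py <<'E'
import numpy as np, cv2
from station import *
from scipy.spatial.transform import Rotation as Ro
def snap(cam,name):
    s=snapshot(cam); cv2.imwrite(f'pics/{name}.png',s['pixels'][:,:,::-1]); np.savez(f'pics/{name}.npz',**s); return s
def world(s):
    d=s['depth']; v,u=np.mgrid[:480,:640]
    P=np.stack([(u-s['cx'])*d/s['fx'],(v-s['cy'])*d/s['fy'],d],-1)
    W=(P-np.array(s['t']))@np.array(s['R']); W[d==0]=np.nan; return W
def pix(s,X):
    c=np.array(s['R'])@X+s['t']; return round(s['fx']*c[0]/c[2]+s['cx']),round(s['fy']*c[1]/c[2]+s['cy'])
E
python3 - <<'E'
from h import *
o=get_obs(); print(o['t'],o['ee_pos'],Ro.from_rotvec(o['orientation']).as_matrix().round(3),o['gripper_width'])
ss={c:snap(c,c+'0') for c in('side','top')}
for c,s in ss.items():
    for n in ['board','board_fin','board_front','tray','tray_home','tray_mouth','tray_foot','tray_hinge','bundle','stapler','inkpad','stamp']:
        print(c,n,[(np.round(r['xyz'],3).tolist(),round(r['score'],2),pix(s,np.array(r['xyz']))) for r in tip_of(n,c)[:3]])
cv2.imwrite('pics/both.png',cv2.resize(np.vstack([ss[c]['pixels'][:,:,::-1] for c in('side','top')]),None,fx=.625,fy=.625))
E
```

```text
0.0 [0.20941349 0.58854374 0.23074206] [[-0.     0.335  0.942]
 [-0.001  0.942 -0.335]
 [-1.    -0.001  0.   ]] 0.9981948385223351
side board [([0.475, 0.419, 0.003], 0.81, (264, 193)), ([0.47, 0.247, -0.003], 0.66, (275, 223)), ([0.261, 0.272, -0.001], 0.65, (197, 227))]
side board_fin [([0.302, 0.308, 0.002], 0.96, (211, 218)), ([0.401, 0.273, 0.009], 0.65, (248, 217)), ([0.511, 0.387, 0.003], 0.58, (279, 197))]
side board_front [([0.554, 0.215, 0.004], 0.9, (307, 223)), ([0.214, 0.235, -0.002], 0.76, (181, 236)), ([0.428, 0.462, -0.005], 0.69, (246, 191))]
side tray [([0.656, -0.038, -0.002], 0.95, (374, 269)), ([0.719, 0.283, 0.001], 0.34, (357, 206))]
side tray_home [([0.749, -0.03, -0.0], 0.66, (408, 262))]
side tray_mouth [([0.592, -0.051, -0.001], 0.76, (350, 276))]
side tray_foot []
side tray_hinge [([0.741, -0.034, 0.082], 0.72, (409, 235))]
side bundle [([0.511, -0.286, 0.002], 0.66, (349, 343))]
side stapler [([0.721, 0.282, 0.002], 0.97, (357, 206))]
side inkpad [([0.699, -0.24, 0.003], 0.74, (424, 315))]
side stamp [([0.687, -0.373, -0.002], 0.73, (445, 358)), ([0.739, 
[... 368 characters left out ...]
46, 229)), ([0.216, 0.234, -0.002], 0.75, (222, 355)), ([0.431, 0.462, -0.002], 0.56, (148, 264))]
top tray [([0.663, -0.046, -0.002], 0.76, (345, 198))]
top tray_home [([0.749, -0.034, -0.001], 0.83, (343, 169))]
top tray_mouth [([0.59, -0.055, -0.0], 0.84, (346, 224))]
top tray_foot [([0.691, -0.371, 0.003], 0.3, (464, 199))]
top tray_hinge [([0.745, -0.029, 0.08], 0.82, (343, 159))]
top bundle [([0.513, -0.286, -0.002], 0.86, (430, 260))]
top stapler [([0.723, 0.281, -0.001], 0.91, (230, 167))]
top inkpad [([0.694, -0.241, -0.003], 0.86, (416, 194)), ([0.66, -0.04, -0.003], 0.29, (342, 199))]
top stamp [([0.688, -0.375, 0.001], 0.5, (465, 200)), ([0.749, -0.03, -0.002], 0.46, (342, 169))]
```

View pics/top0.png

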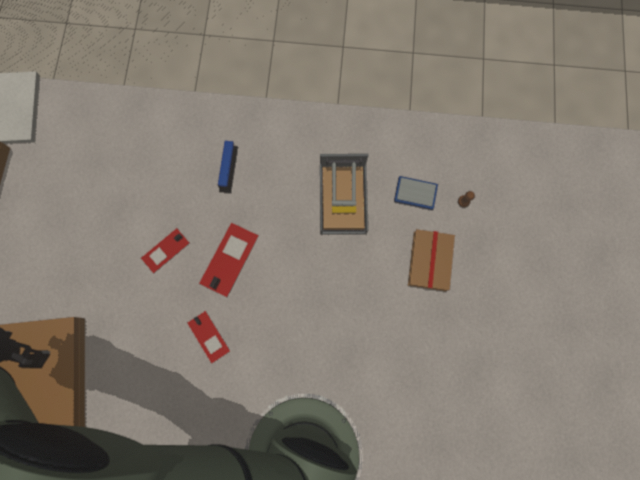

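View pics/side0.png

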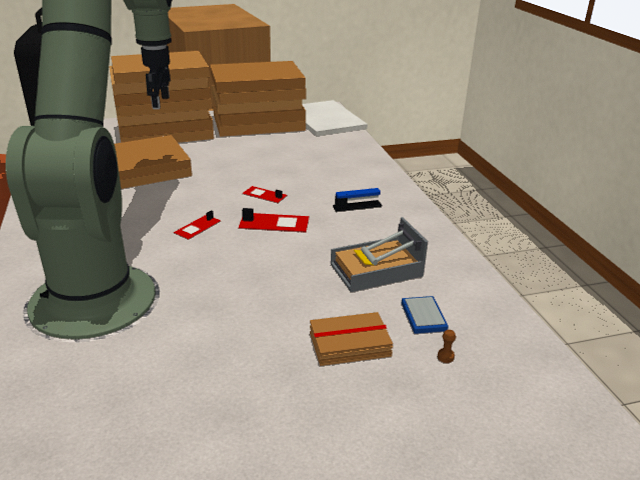

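The top view shows the largest red board centred at (231,257), with its fin at (215,283), and the tray at (344,195) with the yellow lip at (343,210). The two smaller red boards are look-alikes. The side view agrees. Next I'll refine the board pose, tray yaw and pile height from depth.

```bash
python3 - <<'E'
from h import *
for c in('top','side'):
    s=dict(np.load(f'pics/{c}0.npz')); W=world(s); p=s['pixels'].astype(int)
    R=(p[...,0]>120)&(p[...,1]<60)&(p[...,2]<70)
    n,l,st,ce=cv2.connectedComponentsWithStats(cv2.morphologyEx(R.astype(np.uint8),cv2.MORPH_CLOSE,np.ones((17,17))))
    for i in range(1,n):
        if st[i,4]>300:
            m=(l==i)&np.isfinite(W[...,0])&(W[...,2]<.015)
            r=cv2.minAreaRect(W[m][:,:2].astype(np.float32)*1000); print(c,'red',st[i,4],np.round(r[0]),np.round(r[1]),round(r[2],1),np.nanmedian(W[m][:,2]).round(4))
    b=(abs(W[...,0]-.665)<.14)&(abs(W[...,1]+.043)<.12)&(W[...,2]>.015)
    q=W[b]; r=cv2.minAreaRect(q[:,:2].astype(np.float32)*1000); print(c,'tray',np.round(r[0]),np.round(r[1]),round(r[2],1))
    a=np.radians(7.6); h=np.array([.749,-.032]); d=q[:,:2]-h; X=d@[np.cos(a),np.sin(a)]; Y=d@[-np.sin(a),np.cos(a)]
    for x in range(-190,20,10):
        k=(abs(X*1000-x)<5)
        f=lambda lo,hi:(np.median(q[k&(Y*1000>lo)&(Y*1000<hi),2])*1000).round(1) if (k&(Y*1000>lo)&(Y*1000<hi)).any() else None
        print(x,'L',f(38,50),'mid',f(-28,28),'R',f(-50,-38),'W',f(56,66),f(-66,-56), 'Y',(Y[k].min()*1000).round(),(Y[k].max()*1000).round() ) if k.any() else 0
E
```

```text
top red 1953 [465. 248.] [ 81. 179.] 69.7 0.0041
top red 829 [473. 423.] [ 54. 119.] 46.9 0.0028
top red 925 [259. 275.] [119.  52.] 39.2 0.0026
top tray [657. -40.] [193. 126.] 5.4
-190 L None mid None R 15.6 W None None Y -55.0 68.0
-180 L 32.6 mid 33.0 R 24.2 W 25.4 None Y -56.0 70.0
-170 L 37.5 mid 37.9 R 35.5 W 37.0 None Y -54.0 70.0
-160 L 36.9 mid 38.0 R 37.9 W 37.1 None Y -55.0 69.0
-150 L 38.0 mid 38.1 R 37.8 W 26.8 None Y -55.0 69.0
-140 L 38.3 mid 43.0 R 38.5 W 33.2 None Y -56.0 69.0
-130 L 38.7 mid 46.0 R 36.5 W 38.0 42.7 Y -56.0 68.0
-120 L 37.4 mid 50.7 R 38.2 W 37.6 43.3 Y -57.0 68.0
-110 L 37.7 mid 53.4 R 37.0 W 40.6 46.2 Y -57.0 67.0
-100 L 37.9 mid 39.5 R 37.1 W 40.7 41.6 Y -58.0 67.0
-90 L 39.7 mid 39.2 R 37.1 W 41.0 42.7 Y -59.0 67.0
-80 L 37.6 mid 38.5 R 37.7 W 40.4 44.3 Y -57.0 66.0
-70 L 38.7 mid 38.8 R 36.9 W 42.2 45.1 Y -57.0 66.0
-60 L 37.5 mid 38.5 R 38.0 W 43.5 44.2 Y -58.0 65.0
-50 L 38.2 mid 39.3 R 37.1 W 42.3 45.1 Y -59.0 65.0
-40 L 38.1 mid 38.9 R 38.1 W 43.2 45.6 Y -59.0 65.0
-30 L 38.7 mid 39.6 R 37.2 W 45.4 43.1 Y -60.0 64.0
-20 L 36.9 mid 39.4 R 39
[... 758 characters left out ...]
9 29.7 Y -65.0 67.0
-110 L 36.8 mid 53.1 R 37.3 W 38.7 30.9 Y -65.0 66.0
-100 L None mid 50.3 R 38.7 W 41.1 33.0 Y -65.0 65.0
-90 L None mid 39.4 R 37.6 W 40.6 31.7 Y -66.0 65.0
-80 L 36.7 mid 38.6 R 36.8 W 40.7 32.5 Y -66.0 67.0
-70 L 35.0 mid 39.1 R 36.8 W 41.3 29.0 Y -70.0 64.0
-60 L 37.4 mid 38.6 R 38.0 W 43.6 34.9 Y -67.0 62.0
-50 L 37.7 mid 39.8 R 37.3 W 41.9 28.8 Y -68.0 63.0
-40 L 37.7 mid 38.8 R 37.1 W 39.5 32.1 Y -67.0 62.0
-30 L 36.0 mid 38.3 R 36.0 W 36.5 28.9 Y -69.0 57.0
-20 L 36.9 mid 38.5 R 39.3 W 36.4 29.3 Y -68.0 60.0
-10 L 74.0 mid 80.2 R 77.8 W 38.1 32.8 Y -68.0 59.0
0 L 58.1 mid 78.9 R 65.7 W 39.9 61.2 Y -70.0 64.0
10 L 94.9 mid 95.9 R None W 95.7 77.4 Y -63.0 62.0
  return np.nanmean(a, axis, out=out, keepdims=keepdims)
```

Pile top is about 38 mm, tray yaw about 6°, and the board yaw about -20°, which the jaws already nearly match. I'll move above the fin.

arm_command:
  rows:
    - {"dx":0.006,"dy":-0.0146,"dz":0.0179}
    - {"dx":0.006,"dy":-0.0146,"dz":0.0179}
    - {"dx":0.006,"dy":-0.0146,"dz":0.0179}
    - {"dx":0.006,"dy":-0.0146,"dz":0.0179}
    - {"dx":0.006,"dy":-0.0146,"dz":0.0179}
    - {"dx":0.006,"dy":-0.0146,"dz":0.0179}
    - {"dx":0.006,"dy":-0.0146,"dz":0.0179}
    - {"dx":0.006,"dy":-0.0146,"dz":0.0179}
    - {"dx":0.006,"dy":-0.0146,"dz":0.0179}
    - {"dx":0.006,"dy":-0.0146,"dz":0.0179}
    - {"dx":0.006,"dy":-0.0146,"dz":0.0179}
    - {"dx":0.006,"dy":-0.0146,"dz":0.0179}
    - {"dx":0.006,"dy":-0.0146,"dz":0.0179}
    - {"dx":0.006,"dy":-0.0146,"dz":0.0179}
    - {"dx":0.006,"dy":-0.0146,"dz":0.0179}
    - {"dx":0.006,"dy":-0.0146,"dz":0.0179}
    - {}
    - {}
  jaw: 0.06

```text
schema error: expected keys dx, dy, dz, twist
```

```bash
python3 - <<'E'
from h import *
o=get_obs(); print(o['t'],o['ee_pos'],Ro.from_rotvec(o['orientation']).as_matrix().round(3).tolist(),o['gripper_width'],o['ft_force'])
for c in ('side','top'):
    s=snap(c,c+'1')
    print(c,[(np.round(r['xyz'],3).tolist(),round(r['score'],2)) for r in tip_of('board_fin',c)[:3]])
    W=world(s); m=(abs(W[...,0]-.401)<.035)&(abs(W[...,1]-.272)<.03)&(W[...,2]>.015)&(W[...,2]<.045)
    if m.any(): print(m.sum(),W[m].mean(0).round(4),W[m].min(0).round(3),W[m].max(0).round(3))
W=world(dict(np.load('pics/top0.npz'))); m=(abs(W[...,0]-.401)<.035)&(abs(W[...,1]-.272)<.03)&(W[...,2]>.02)&(W[...,2]<.045)
print('top0',m.sum(),W[m].mean(0).round(4))
W=world(dict(np.load('pics/side0.npz'))); m=(abs(W[...,0]-.401)<.035)&(abs(W[...,1]-.272)<.03)&(W[...,2]>.02)&(W[...,2]<.045)
print('side0',m.sum(),W[m].mean(0).round(4))
cv2.imwrite('pics/c1.png',cv2.resize(cv2.imread('pics/side1.png')[90:290,150:400],None,fx=3,fy=3))
E
```

```text
1.3 [0.20948283 0.58884876 0.23130001] [[-0.0, 0.335, 0.942], [-0.0, 0.942, -0.335], [-1.0, -0.0, -0.0]] 0.9995052721369196 [ 0.46551487 -0.19009959 -0.32675026]
side [([0.3, 0.304, 0.004], 0.92), ([0.4, 0.273, 0.007], 0.88)]
104 [0.399  0.2661 0.0287] [0.384 0.255 0.015] [0.414 0.283 0.041]
top [([0.399, 0.272, 0.003], 0.88), ([0.511, 0.389, 0.003], 0.77), ([0.298, 0.299, 0.002], 0.67)]
75 [0.3955 0.2717 0.0344] [0.381 0.262 0.016] [0.411 0.283 0.043]
top0 71 [0.3959 0.2719 0.0358]
side0 86 [0.399  0.2672 0.0306]
```

View pics/c1.png

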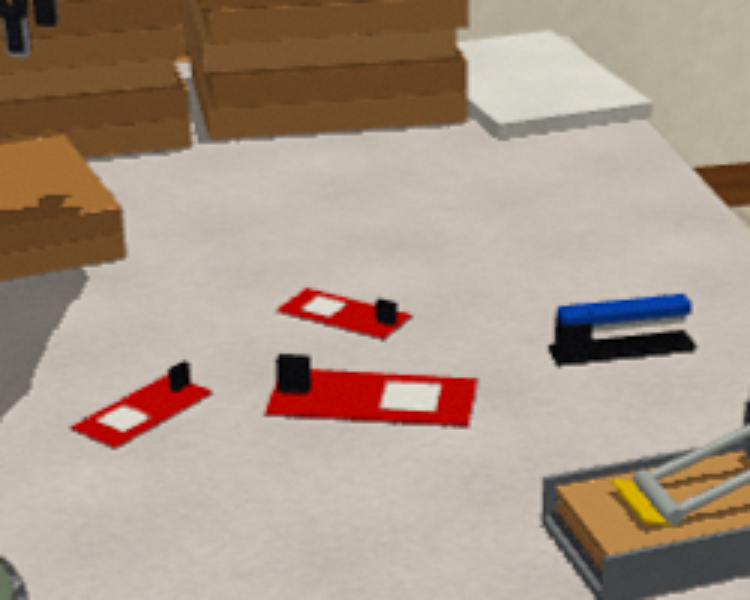

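The call was refused because every row needs all four keys. The picture shows the board untouched, with the fin at (293,374) in the crop. Moving again.

arm_command:
  rows:
    - {"dx":0.006,"dy":-0.0146,"dz":0.0178,"twist":0}
    - {"dx":0.006,"dy":-0.0146,"dz":0.0178,"twist":0}
    - {"dx":0.006,"dy":-0.0146,"dz":0.0178,"twist":0}
    - {"dx":0.006,"dy":-0.0146,"dz":0.0178,"twist":0}
    - {"dx":0.006,"dy":-0.0146,"dz":0.0178,"twist":0}
    - {"dx":0.006,"dy":-0.0146,"dz":0.0178,"twist":0}
    - {"dx":0.006,"dy":-0.0146,"dz":0.0178,"twist":0}
    - {"dx":0.006,"dy":-0.0146,"dz":0.0178,"twist":0}
    - {"dx":0.006,"dy":-0.0146,"dz":0.0178,"twist":0}
    - {"dx":0.006,"dy":-0.0146,"dz":0.0178,"twist":0}
    - {"dx":0.006,"dy":-0.0146,"dz":0.0178,"twist":0}
    - {"dx":0.006,"dy":-0.0146,"dz":0.0178,"twist":0}
    - {"dx":0.006,"dy":-0.0146,"dz":0.0178,"twist":0}
    - {"dx":0.006,"dy":-0.0146,"dz":0.0178,"twist":0}
    - {"dx":0.006,"dy":-0.0146,"dz":0.0178,"twist":0}
    - {"dx":0.006,"dy":-0.0146,"dz":0.0178,"twist":0}
    - {"dx":0,"dy":0,"dz":0,"twist":0}
    - {"dx":0,"dy":0,"dz":0,"twist":0}
  jaw: 0.06

```text
t: 3.0
ee_pos: [0.4, 0.2724, 0.1352]
orientation: [0.27, 1.554, -0.27]
ft_force: [-0.4, 0.5, 0.3]
gripper_width: 0.704
```

arm_command:
  rows:
    - {"dx":0.014,"dy":0,"dz":0,"twist":0}
    - {"dx":0.014,"dy":0,"dz":0,"twist":0}
    - {"dx":0.014,"dy":0,"dz":0,"twist":0}
    - {"dx":0.014,"dy":0,"dz":0,"twist":0}
    - {"dx":0.014,"dy":0,"dz":0,"twist":0}
    - {"dx":0.014,"dy":0,"dz":0,"twist":0}
    - {"dx":0.014,"dy":0,"dz":0,"twist":0}
    - {"dx":0.014,"dy":0,"dz":0,"twist":0}
    - {"dx":0.006,"dy":0,"dz":0,"twist":0}
    - {"dx":0.006,"dy":0,"dz":0,"twist":0}
    - {"dx":0,"dy":0,"dz":0,"twist":0}

```text
t: 3.92
ee_pos: [0.3991, 0.2737, 0.0108]
orientation: [0.267, 1.555, -0.268]
ft_force: [0.0, -0.2, 0.2]
gripper_width: 0.7
```

arm_command:
  rows:
    - {"dx":0,"dy":0,"dz":0,"twist":0}
    - {"dx":0,"dy":0,"dz":0,"twist":0}
    - {"dx":0,"dy":0,"dz":0,"twist":0}
    - {"dx":0,"dy":0,"dz":0,"twist":0}
    - {"dx":0,"dy":0,"dz":0,"twist":0}
    - {"dx":0,"dy":0,"dz":0,"twist":0}
    - {"dx":0,"dy":0,"dz":0,"twist":0}
    - {"dx":0,"dy":0,"dz":0,"twist":0}
  jaw: 0.0

```text
t: 4.58
ee_pos: [0.3998, 0.2734, 0.012]
orientation: [0.269, 1.553, -0.268]
ft_force: [-1.1, -0.4, 11.3]
gripper_width: 0.131
```

arm_command:
  rows:
    - {"dx":-0.004,"dy":0,"dz":0,"twist":0}
    - {"dx":-0.01,"dy":0,"dz":0,"twist":0}
    - {"dx":-0.012,"dy":0,"dz":0,"twist":0}
    - {"dx":-0.012,"dy":0,"dz":0,"twist":0}
    - {"dx":-0.012,"dy":0,"dz":0,"twist":0}
    - {"dx":-0.012,"dy":0,"dz":0,"twist":0}
    - {"dx":-0.012,"dy":0,"dz":0,"twist":0}
    - {"dx":-0.012,"dy":0,"dz":0,"twist":0}
    - {"dx":-0.01,"dy":0,"dz":0,"twist":0}
    - {"dx":-0.004,"dy":0,"dz":0,"twist":0}
    - {"dx":0,"dy":0,"dz":0,"twist":0}

```text
t: 5.5
ee_pos: [0.3999, 0.2736, 0.1124]
orientation: [0.269, 1.553, -0.267]
ft_force: [0.4, -0.8, -1.9]
gripper_width: 0.127
```

arm_command:
  rows:
    - {"dx":0,"dy":0,"dz":0,"twist":-0.045}
    - {"dx":0,"dy":0,"dz":0,"twist":-0.045}
    - {"dx":0,"dy":0,"dz":0,"twist":-0.045}
    - {"dx":0,"dy":0,"dz":0,"twist":-0.045}
    - {"dx":0,"dy":0,"dz":0,"twist":-0.045}
    - {"dx":0,"dy":0,"dz":0,"twist":-0.045}
    - {"dx":0,"dy":0,"dz":0,"twist":-0.045}
    - {"dx":0,"dy":0,"dz":0,"twist":-0.045}
    - {"dx":0,"dy":0,"dz":0,"twist":-0.045}
    - {"dx":0,"dy":0,"dz":0,"twist":-0.045}
    - {"dx":0,"dy":0,"dz":0,"twist":0}

```text
t: 6.42
ee_pos: [0.3993, 0.273, 0.1108]
orientation: [-0.087, 1.57, 0.086]
ft_force: [0.6, -0.3, -1.1]
gripper_width: 0.129
```

```bash
cat > bd.py <<'E'
from h import *
import sys
o=get_obs(); p=o['ee_pos']; M=Ro.from_rotvec(o['orientation']).as_matrix()
print(o['t'],p.round(4),'yaw z',np.degrees(np.arctan2(M[1,2],M[0,2])).round(2),M.round(3).tolist(),o['gripper_width'].__round__(3),o['ft_force'])
for c in ('side','top'):
    s=snap(c,c+sys.argv[1]); W=world(s); q=s['pixels'].astype(int)
    R=(q[...,0]>110)&(q[...,1]<60)&(q[...,2]<70)&np.isfinite(W[...,0])
    d=W-p; f=d@M[:,2]; y=d@M[:,1]
    m=R&(f>-.04)&(f<.19)&(abs(y)<.06)&(abs(W[...,2]-p[2])<.06)
    m=cv2.erode(m.astype(np.uint8),np.ones((3,3)))>0
    X=W[m]; A=np.c_[X[:,:2]-p[:2],np.ones(len(X))]; k,*_=np.linalg.lstsq(A,X[:,2],rcond=None)
    r=cv2.minAreaRect(X[:,:2].astype(np.float32)*1000)
    print(c,len(X),'z at tcp',k[2].round(4),'pitch up fwd deg',np.degrees(k[:2]@M[:2,2]).round(2),'roll',np.degrees(k[:2]@M[:2,1]).round(2),'rect',np.round(r[0]),np.round(r[1]),round(r[2],1),'fmax',f[m].max().round(4),'ymid',((y[m].max()+y[m].min())/2).round(4))
    for n in('board','board_front'): print(n,[(np.round(r['xyz'],3).tolist(),round(r['score'],2)) for r in tip_of(n,c)[:3]])
E
python3 bd.py 2; python3 -c "
import cv2;cv2.imwrite('pics/c2.png',cv2.resize(cv2.imread('pics/side2.png')[60:300,150:450],None,fx=2.5,fy=2.5))"
```

```text
6.4167 [0.3993 0.273  0.1108] yaw z 6.32 [[-0.001, -0.11, 0.994], [-0.001, 0.994, 0.11], [-1.0, -0.0, -0.001]] 0.129 [ 0.62088279 -0.33653942 -1.06471641]
side 272 z at tcp 0.1018 pitch up fwd deg -0.34 roll -0.72 rect [494. 279.] [132.  80.] 6.6 fmax 0.1604 ymid -0.005
board [([0.261, 0.276, -0.005], 0.8), ([0.478, 0.421, 0.003], 0.75), ([0.474, 0.282, 0.1], 0.61)]
board_front [([0.565, 0.291, 0.103], 0.75), ([0.213, 0.237, 0.003], 0.69), ([0.426, 0.461, -0.002], 0.68)]
top 505 z at tcp 0.1027 pitch up fwd deg 0.07 roll -0.24 rect [498. 285.] [118.  75.] 6.2 fmax 0.1581 ymid 0.0007
board [([0.472, 0.281, 0.099], 0.88)]
board_front [([0.563, 0.288, 0.098], 0.58)]
```

View pics/c2.png

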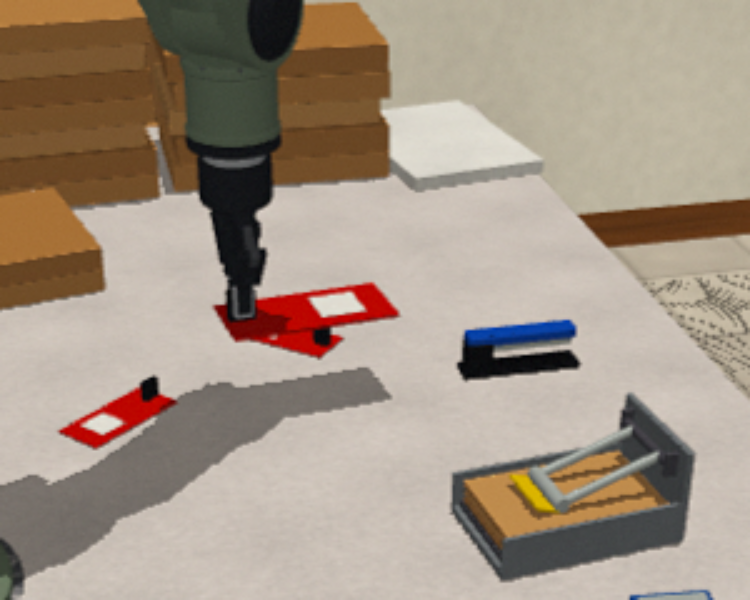

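The board is held flat and straight, with pitch about 0 and yaw 6.3°. In the crop its front edge is at (385,300), clear of everything. Now over to the tray line.

arm_command:
  rows:
    - {"dx":0,"dy":-0.009,"dz":0,"twist":0}
    - {"dx":0,"dy":-0.0195,"dz":0,"twist":0}
    - {"dx":0,"dy":-0.0195,"dz":0,"twist":0}
    - {"dx":0,"dy":-0.0195,"dz":0,"twist":0}
    - {"dx":0,"dy":-0.0195,"dz":0,"twist":0}
    - {"dx":0,"dy":-0.0195,"dz":0,"twist":0}
    - {"dx":0,"dy":-0.0195,"dz":0,"twist":0}
    - {"dx":0,"dy":-0.0195,"dz":0,"twist":0}
    - {"dx":0,"dy":-0.0195,"dz":0,"twist":0}
    - {"dx":0,"dy":-0.0195,"dz":0,"twist":0}
    - {"dx":0,"dy":-0.0195,"dz":0,"twist":0}
    - {"dx":0,"dy":-0.0195,"dz":0,"twist":0}
    - {"dx":0,"dy":-0.0195,"dz":0,"twist":0}
    - {"dx":0,"dy":-0.0195,"dz":0,"twist":0}
    - {"dx":0,"dy":-0.0195,"dz":0,"twist":0}
    - {"dx":0,"dy":-0.0195,"dz":0,"twist":0}
    - {"dx":0,"dy":-0.0195,"dz":0,"twist":0}
    - {"dx":0,"dy":-0.0195,"dz":0,"twist":0}
    - {"dx":0,"dy":0,"dz":0,"twist":0}
    - {"dx":0,"dy":0,"dz":0,"twist":0}

```text
t: 8.38
ee_pos: [0.4359, -0.0664, 0.1113]
orientation: [-0.083, 1.569, 0.083]
ft_force: [-0.4, 0.5, -0.1]
gripper_width: 0.127
```

```bash
python3 bd.py 3; python3 - <<'E'
from h import *
for n in('tray','tray_home','tray_mouth','tray_hinge'):
  for c in('side','top'): print(n,[(np.round(r['xyz'],3).tolist(),round(r['score'],2)) for r in tip_of(n,c)[:1]])
a,b=cv2.imread('pics/side3.png')[190:310,290:450],cv2.imread('pics/top3.png')[140:260,270:430]
cv2.imwrite('pics/c3.png',cv2.resize(np.hstack([a,b]),None,fx=2.5,fy=2.5,interpolation=cv2.INTER_CUBIC))
E
```

```text
8.3833 [ 0.4359 -0.0664  0.1113] yaw z 6.05 [[-0.0, -0.105, 0.994], [-0.0, 0.994, 0.105], [-1.0, -0.0, -0.0]] 0.127 [-0.41395619  0.53846153 -0.1460645 ]
side 704 z at tcp 0.1026 pitch up fwd deg -0.23 roll -0.57 rect [507. -63.] [178.  82.] 5.6 fmax 0.1599 ymid -0.0046
board [([0.506, -0.056, 0.096], 0.88), ([0.473, 0.419, 0.002], 0.84), ([0.26, 0.273, -0.003], 0.59)]
board_front [([0.213, 0.234, 0.0], 0.84), ([0.602, -0.054, 0.104], 0.75), ([0.426, 0.462, -0.001], 0.75)]
top 129 z at tcp 0.1033 pitch up fwd deg -0.26 roll -0.07 rect [586. -46.] [16. 71.] 5.9 fmax 0.1593 ymid 0.0041
board [([0.259, 0.272, 0.0], 0.56)]
board_front [([0.218, 0.234, -0.003], 0.93), ([0.431, 0.464, -0.004], 0.89), ([0.599, -0.05, 0.094], 0.65)]
tray [([0.657, -0.042, -0.001], 0.92)]
tray [([0.662, -0.042, -0.002], 0.97)]
tray_home [([0.751, -0.031, -0.001], 0.79)]
tray_home []
tray_mouth [([0.592, -0.051, -0.005], 0.87)]
tray_mouth []
tray_hinge []
tray_hinge [([0.744, -0.03, 0.078], 0.94)]
```

View pics/c3.png

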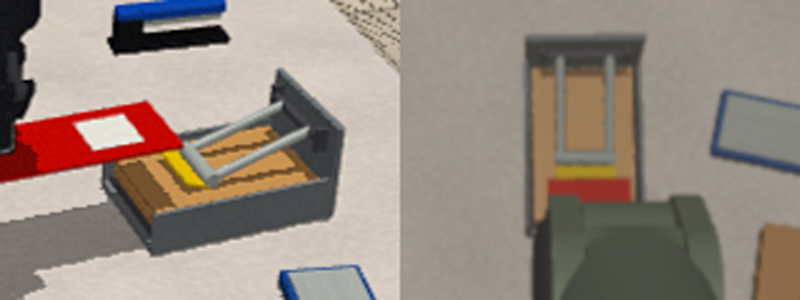

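Board front is at tray x of about -59 mm, centred, and just ahead of the yellow lip (left crop: board edge (165,125), lip (183,168)). Lowering to the pile.

arm_command:
  rows:
    - {"dx":0.006,"dy":0,"dz":0,"twist":0}
    - {"dx":0.01,"dy":0,"dz":0,"twist":0}
    - {"dx":0.01,"dy":0,"dz":0,"twist":0}
    - {"dx":0.01,"dy":0,"dz":0,"twist":0}
    - {"dx":0.008,"dy":0,"dz":0,"twist":0}
    - {"dx":0.006,"dy":0,"dz":0,"twist":0}
    - {"dx":0.003,"dy":0,"dz":0,"twist":0}
    - {"dx":0,"dy":0,"dz":0,"twist":0}
    - {"dx":0,"dy":0,"dz":0,"twist":0}

```text
t: 9.83
ee_pos: [0.4363, -0.0653, 0.0584]
orientation: [-0.085, 1.569, 0.085]
ft_force: [-0.7, -0.5, -0.9]
gripper_width: 0.128
```

arm_command:
  rows:
    - {"dx":0.001,"dy":0,"dz":0,"twist":0}
    - {"dx":0.001,"dy":0,"dz":0,"twist":0}
    - {"dx":0.001,"dy":0,"dz":0,"twist":0}
    - {"dx":0,"dy":0,"dz":0,"twist":0}
    - {"dx":0,"dy":0,"dz":0,"twist":0}

```text
t: 10.25
ee_pos: [0.4363, -0.0653, 0.0553]
orientation: [-0.085, 1.569, 0.085]
ft_force: [0.1, 0.3, -0.8]
gripper_width: 0.129
```

arm_command:
  rows:
    - {"dx":0.001,"dy":0,"dz":0,"twist":0}
    - {"dx":0.001,"dy":0,"dz":0,"twist":0}
    - {"dx":0,"dy":0,"dz":0,"twist":0}
    - {"dx":0,"dy":0,"dz":0,"twist":0}

```text
t: 10.58
ee_pos: [0.4362, -0.0652, 0.0532]
orientation: [-0.085, 1.569, 0.085]
ft_force: [-0.3, 0.4, -2.3]
gripper_width: 0.129
```

arm_command:
  rows:
    - {"dx":0.001,"dy":0,"dz":0,"twist":0}
    - {"dx":0,"dy":0,"dz":0,"twist":0}
    - {"dx":0,"dy":0,"dz":0,"twist":0}

```text
t: 10.83
ee_pos: [0.4362, -0.0652, 0.0523]
orientation: [-0.085, 1.569, 0.085]
ft_force: [-0.1, -0.9, -1.8]
gripper_width: 0.129
```

arm_command:
  rows:
    - {"dx":0.001,"dy":0,"dz":0,"twist":0}
    - {"dx":0,"dy":0,"dz":0,"twist":0}
    - {"dx":0,"dy":0,"dz":0,"twist":0}

```text
t: 11.08
ee_pos: [0.4363, -0.0653, 0.0513]
orientation: [-0.085, 1.569, 0.085]
ft_force: [-0.4, 0.1, 1.1]
gripper_width: 0.127
```

```bash
python3 bd.py 4|grep -v board; python3 - <<'E'
from h import *
o=get_obs();print(o['ft_force'],o['ft_torque'])
cv2.imwrite('pics/c4.png',cv2.resize(cv2.imread('pics/side4.png')[215:305,310:430],None,fx=6,fy=6,interpolation=cv2.INTER_CUBIC))
E
```

```text
11.0833 [ 0.4363 -0.0653  0.0513] yaw z 6.2 [[0.0, -0.108, 0.994], [-0.0, 0.994, 0.108], [-1.0, -0.0, 0.0]] 0.127 [-0.41791787  0.06243194  1.13227187]
side 788 z at tcp 0.0427 pitch up fwd deg 0.01 roll -0.39 rect [507. -63.] [181.  86.] 8.0 fmax 0.1609 ymid -0.0046
top 174 z at tcp 0.0459 pitch up fwd deg -0.99 roll 0.9 rect [582. -49.] [22. 71.] 8.9 fmax 0.158 ymid 0.0004
[-0.13052952  0.73363924  0.32763624] [-0.04432494 -0.11615165 -0.0603123 ]
```

View pics/c4.png

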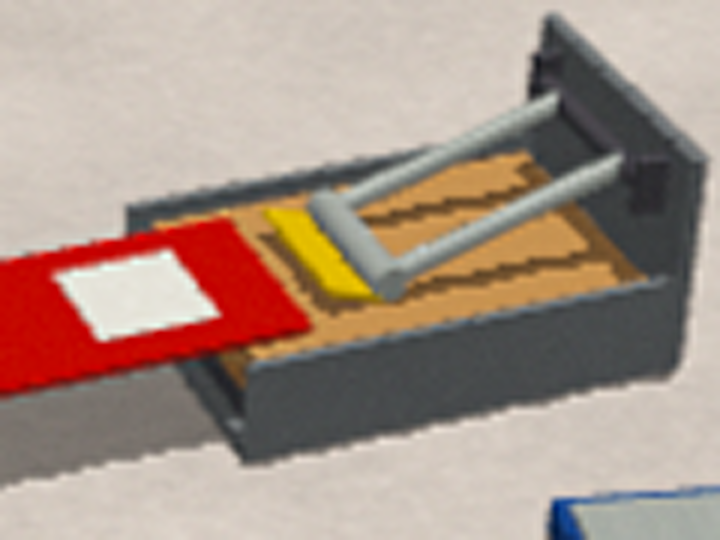

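Contact with the pile has begun (Fz changed from -1.8 to about +0.7 N). The front edge lies flat on the pile just short of the yellow lip (crop: edge (225,215)-(312,330), lip (265,210)-(330,300)). Sliding in slowly.

arm_command:
  rows:
    - {"dx":0.0003,"dy":0,"dz":0.002,"twist":0}
    - {"dx":0,"dy":0,"dz":0.003,"twist":0}
    - {"dx":0,"dy":0,"dz":0.003,"twist":0}
    - {"dx":0,"dy":0,"dz":0.003,"twist":0}
    - {"dx":0,"dy":0,"dz":0.003,"twist":0}
    - {"dx":0,"dy":0,"dz":0.003,"twist":0}
    - {"dx":0,"dy":0,"dz":0.003,"twist":0}
    - {"dx":0,"dy":0,"dz":0.003,"twist":0}

```text
t: 12.05
ee_pos: [0.4588, -0.0628, 0.0509]
orientation: [-0.085, 1.57, 0.085]
ft_force: [-10.4, -0.7, 6.8]
gripper_width: 0.128
```

arm_command:
  rows:
    - {"dx":0,"dy":0,"dz":0.003,"twist":0}
    - {"dx":0,"dy":0,"dz":0.003,"twist":0}
    - {"dx":0,"dy":0,"dz":0.003,"twist":0}
    - {"dx":0,"dy":0,"dz":0.003,"twist":0}

```text
t: 12.38
ee_pos: [0.4694, -0.0618, 0.0507]
orientation: [-0.085, 1.573, 0.084]
ft_force: [-12.8, -2.4, 10.1]
gripper_width: 0.127
```

arm_command:
  rows:
    - {"dx":0,"dy":0,"dz":0.003,"twist":0}
    - {"dx":0,"dy":0,"dz":0.003,"twist":0}
    - {"dx":0,"dy":0,"dz":0.003,"twist":0}
    - {"dx":0,"dy":0,"dz":0.003,"twist":0}

```text
t: 12.72
ee_pos: [0.482, -0.0604, 0.0509]
orientation: [-0.085, 1.572, 0.085]
ft_force: [-9.9, -0.5, 10.2]
gripper_width: 0.129
```

```bash
python3 bd.py 5|grep -v board; python3 - <<'E'
from h import *
cv2.imwrite('pics/c5.png',cv2.resize(cv2.imread('pics/side5.png')[185:305,290:440],None,fx=5,fy=5,interpolation=cv2.INTER_CUBIC))
E
```

```text
12.7167 [ 0.482  -0.0604  0.0509] yaw z 6.18 [[-0.002, -0.108, 0.994], [-0.0, 0.994, 0.108], [-1.0, -0.0, -0.002]] 0.129 [-9.87906093 -0.52667999 10.18540227]
side 630 z at tcp 0.0423 pitch up fwd deg 0.23 roll -0.52 rect [550. -55.] [173.  87.] 5.5 fmax 0.1549 ymid -0.0022Traceback (most recent call last):
  File "bd.py", line 13, in <module>
    print(c,len(X),'z at tcp',k[2].round(4),'pitch up fwd deg',np.degrees(k[:2]@M[:2,2]).round(2),'roll',np.degrees(k[:2]@M[:2,1]).round(2),'rect',np.round(r[0]),np.round(r[1]),round(r[2],1),'fmax',f[m].max().round(4),'ymid',((y[m].max()+y[m].min())/2).round(4))
                                                                                                                                                                                                      ~~~~~~~~^^
    return umr_maximum(a, axis, None, out, keepdims, initial, where)
ValueError: zero-size array to reduction operation maximum which has no identity
```

View pics/c5.png

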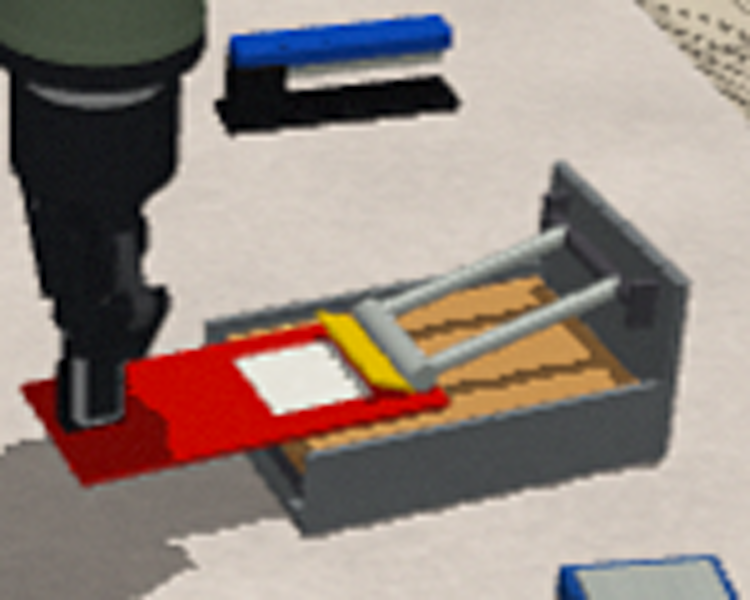

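The board is sliding flat under the lip and the foot is rising on it (near corner at (445,398) in the crop). I'll ease the down-press slightly and continue.

arm_command:
  rows:
    - {"dx":-0.0005,"dy":0,"dz":0.003,"twist":0}
    - {"dx":0,"dy":0,"dz":0.003,"twist":0}
    - {"dx":0,"dy":0,"dz":0.003,"twist":0}
    - {"dx":0,"dy":0,"dz":0.003,"twist":0}
    - {"dx":0,"dy":0,"dz":0.003,"twist":0}
    - {"dx":0,"dy":0,"dz":0.003,"twist":0}
    - {"dx":0,"dy":0,"dz":0.003,"twist":0}
    - {"dx":0,"dy":0,"dz":0.003,"twist":0}

```text
t: 13.58
ee_pos: [0.5058, -0.0578, 0.0513]
orientation: [-0.085, 1.572, 0.085]
ft_force: [-10.2, -1.6, 10.9]
gripper_width: 0.13
```

arm_command:
  rows:
    - {"dx":0,"dy":0,"dz":0.004,"twist":0}
    - {"dx":0,"dy":0,"dz":0.004,"twist":0}
    - {"dx":0,"dy":0,"dz":0.004,"twist":0}
    - {"dx":0,"dy":0,"dz":0.004,"twist":0}
    - {"dx":0,"dy":0,"dz":0.004,"twist":0}
    - {"dx":0,"dy":0,"dz":0.004,"twist":0}
    - {"dx":0,"dy":0,"dz":0.004,"twist":0}
    - {"dx":0,"dy":0,"dz":0.004,"twist":0}

```text
t: 14.25
ee_pos: [0.537, -0.0545, 0.0516]
orientation: [-0.085, 1.573, 0.084]
ft_force: [-17.8, -1.4, 22.7]
gripper_width: 0.125
```

arm_command:
  rows:
    - {"dx":0,"dy":0,"dz":0.004,"twist":0}
    - {"dx":0,"dy":0,"dz":0.004,"twist":0}
    - {"dx":0,"dy":0,"dz":0.004,"twist":0}
    - {"dx":0,"dy":0,"dz":0.004,"twist":0}
    - {"dx":0,"dy":0,"dz":0.004,"twist":0}
    - {"dx":0,"dy":0,"dz":0.004,"twist":0}
    - {"dx":0,"dy":0,"dz":0.003,"twist":0}
    - {"dx":0,"dy":0,"dz":0,"twist":0}

```text
t: 14.92
ee_pos: [0.5645, -0.0516, 0.0517]
orientation: [-0.085, 1.572, 0.084]
ft_force: [-11.9, -1.8, 18.6]
gripper_width: 0.131
```

```bash
sed -i 's/^    X=W\[m\];/    if m.sum()<60: print(c,"few"); continue\n    X=W[m];/' bd.py; python3 bd.py 6; python3 - <<'E'
from h import *
a,b=cv2.imread('pics/side6.png')[190:310,310:440],cv2.imread('pics/top6.png')[140:260,280:410]
cv2.imwrite('pics/c6.png',cv2.resize(np.hstack([a,b]),None,fx=3,fy=3,interpolation=cv2.INTER_CUBIC))
E
```

```text
14.9167 [ 0.5645 -0.0516  0.0517] yaw z 6.18 [[-0.003, -0.108, 0.994], [-0.001, 0.994, 0.108], [-1.0, -0.0, -0.003]] 0.131 [-11.89404837  -1.83270096  18.56155225]
side 352 z at tcp 0.0427 pitch up fwd deg 0.06 roll -0.42 rect [636. -47.] [180.  85.] 6.7 fmax 0.1618 ymid -0.0033
board [([0.261, 0.275, -0.003], 0.93), ([0.636, -0.04, 0.041], 0.72), ([0.72, 0.283, 0.002], 0.67)]
board_front [([0.731, -0.035, 0.042], 0.87), ([0.212, 0.235, 0.0], 0.84), ([0.427, 0.463, -0.004], 0.62)]
top few
```

View pics/c6.png

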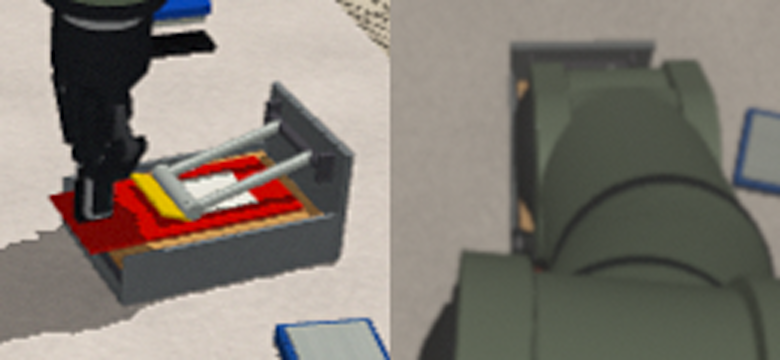

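The front edge is about 19 mm from the back wall, straight, with the arm resting on the board (side crop: front edge at (300,205), wall at (325,215)). The tool is pressing down at 18 N, so I'll lift it about 1 mm and creep home.

arm_command:
  rows:
    - {"dx":-0.0005,"dy":0,"dz":0,"twist":0}
    - {"dx":-0.0005,"dy":0,"dz":0.002,"twist":0}
    - {"dx":0,"dy":0,"dz":0.002,"twist":0}
    - {"dx":0,"dy":0,"dz":0.002,"twist":0}
    - {"dx":0,"dy":0,"dz":0.002,"twist":0}
    - {"dx":0,"dy":0,"dz":0.002,"twist":0}
    - {"dx":0,"dy":0,"dz":0,"twist":0}

```text
t: 15.7
ee_pos: [0.5759, -0.05, 0.0524]
orientation: [-0.085, 1.569, 0.085]
ft_force: [-0.2, -0.1, -2.7]
gripper_width: 0.125
```

arm_command:
  rows:
    - {"dx":0,"dy":0,"dz":0.001,"twist":0}
    - {"dx":0,"dy":0,"dz":0.001,"twist":0}
    - {"dx":0,"dy":0,"dz":0.001,"twist":0}

```text
t: 15.95
ee_pos: [0.5784, -0.0498, 0.0525]
orientation: [-0.085, 1.569, 0.085]
ft_force: [-1.9, -0.2, -4.9]
gripper_width: 0.128
```

arm_command:
  rows:
    - {"dx":0,"dy":0,"dz":0.001,"twist":0}
    - {"dx":0,"dy":0,"dz":0.001,"twist":0}

```text
t: 16.12
ee_pos: [0.5805, -0.0496, 0.0525]
orientation: [-0.085, 1.569, 0.085]
ft_force: [-1.4, 0.8, -4.3]
gripper_width: 0.126
```

Good, low force. Creeping until it touches the wall.

arm_command:
  rows:
    - {"dx":0,"dy":0,"dz":0.001,"twist":0}
    - {"dx":0,"dy":0,"dz":0.001,"twist":0}

```text
t: 16.28
ee_pos: [0.5825, -0.0494, 0.0525]
orientation: [-0.085, 1.569, 0.085]
ft_force: [-1.2, 0.2, -3.4]
gripper_width: 0.129
```

arm_command:
  rows:
    - {"dx":0,"dy":0,"dz":0.001,"twist":0}
    - {"dx":0,"dy":0,"dz":0,"twist":0}

```text
t: 16.45
ee_pos: [0.5837, -0.0492, 0.0525]
orientation: [-0.085, 1.569, 0.085]
ft_force: [-0.8, -0.4, -4.2]
gripper_width: 0.127
```

arm_command:
  rows:
    - {"dx":0,"dy":0,"dz":0.001,"twist":0}
    - {"dx":0,"dy":0,"dz":0,"twist":0}

```text
t: 16.62
ee_pos: [0.5837, -0.0492, 0.0523]
orientation: [-0.085, 1.571, 0.085]
ft_force: [-5.1, -0.4, -2.0]
gripper_width: 0.128
```

arm_command:
  rows:
    - {"dx":0,"dy":0,"dz":0.0005,"twist":0}
    - {"dx":0,"dy":0,"dz":0,"twist":0}

```text
t: 16.78
ee_pos: [0.5838, -0.0491, 0.0522]
orientation: [-0.085, 1.572, 0.085]
ft_force: [-8.7, 0.4, -0.7]
gripper_width: 0.126
```

```bash
python3 bd.py 7
```

```text
16.7833 [ 0.5838 -0.0491  0.0522] yaw z 6.19 [[-0.002, -0.108, 0.994], [-0.0, 0.994, 0.108], [-1.0, 0.0, -0.002]] 0.126 [-8.70454658  0.37407985 -0.74701174]
side 328 z at tcp 0.0432 pitch up fwd deg -0.11 roll -0.55 rect [655. -46.] [179.  85.] 6.0 fmax 0.1608 ymid -0.0047
board [([0.476, 0.419, 0.004], 0.94), ([0.261, 0.273, -0.001], 0.66), ([0.656, -0.042, 0.041], 0.6)]
board_front [([0.214, 0.235, 0.002], 0.87), ([0.748, -0.032, 0.042], 0.63), ([0.428, 0.46, -0.003], 0.62)]
top few
```

Against the wall: the push rises with no more advance, and the front is at (0.748,-0.032), matching home. Releasing partly, to keep clear of the side walls, then going up.

arm_command:
  rows:
    - {"dx":0,"dy":0,"dz":-0.0005,"twist":0}
    - {"dx":0,"dy":0,"dz":0,"twist":0}
    - {"dx":0,"dy":0,"dz":0,"twist":0}
    - {"dx":0,"dy":0,"dz":0,"twist":0}
    - {"dx":0,"dy":0,"dz":0,"twist":0}
    - {"dx":0,"dy":0,"dz":0,"twist":0}
  jaw: 0.04

```text
t: 17.48
ee_pos: [0.5846, -0.0491, 0.0526]
orientation: [-0.085, 1.569, 0.085]
ft_force: [0.8, 0.6, -0.5]
gripper_width: 0.469
```

arm_command:
  rows:
    - {"dx":-0.005,"dy":0,"dz":0,"twist":0}
    - {"dx":-0.01,"dy":0,"dz":0,"twist":0}
    - {"dx":-0.015,"dy":0,"dz":0,"twist":0}
    - {"dx":-0.015,"dy":0,"dz":0,"twist":0}
    - {"dx":-0.015,"dy":0,"dz":0,"twist":0}
    - {"dx":-0.015,"dy":0,"dz":0,"twist":0}
    - {"dx":-0.015,"dy":0,"dz":0,"twist":0}
    - {"dx":-0.015,"dy":0,"dz":0,"twist":0}
    - {"dx":-0.015,"dy":0,"dz":-0.02,"twist":0}
    - {"dx":-0.015,"dy":0,"dz":-0.02,"twist":0}
    - {"dx":-0.01,"dy":0.02,"dz":-0.02,"twist":0}
    - {"dx":0,"dy":0.03,"dz":-0.02,"twist":0}
    - {"dx":0,"dy":0.03,"dz":-0.02,"twist":0}
    - {"dx":0,"dy":0.03,"dz":0,"twist":0}
    - {"dx":0,"dy":0.03,"dz":0,"twist":0}
    - {"dx":0,"dy":0.03,"dz":0,"twist":0}
    - {"dx":0,"dy":0.03,"dz":0,"twist":0}
    - {"dx":0,"dy":0.03,"dz":0,"twist":0}
    - {"dx":0,"dy":0,"dz":0,"twist":0}
    - {"dx":0,"dy":0,"dz":0,"twist":0}

```text
t: 19.15
ee_pos: [0.4599, 0.1701, 0.1982]
orientation: [-0.087, 1.568, 0.087]
ft_force: [-0.2, -0.8, 0.6]
gripper_width: 0.469
```

```bash
python3 - <<'E'
from h import *
o=get_obs(); print(o['t'],o['ee_pos'],o['ft_force'],o['gripper_width'])
hm=np.array([.749,-.033]); a=np.radians(6); 
for c in('side','top'):
    s=snap(c,c+'8'); W=world(s); q=s['pixels'].astype(int)
    m=(q[...,0]>110)&(q[...,1]<60)&(q[...,2]<70)&(abs(W[...,0]-.66)<.13)&(abs(W[...,1]+.043)<.08)&(W[...,2]>.02)
    X=W[m]; d=X[:,:2]-hm; r=cv2.minAreaRect(X[:,:2].astype(np.float32)*1000)
    x=d@[np.cos(a),np.sin(a)];y=d@[-np.sin(a),np.cos(a)]
    k,*_=np.linalg.lstsq(np.c_[x,y,np.ones(len(x))],X[:,2],rcond=None)
    print(c,m.sum(),np.round(r[0]),np.round(r[1]),r[2],'x',x.max().round(4),x.min().round(4),'y',y.min().round(4),y.max().round(4),'plane',k.round(3))
    b=(abs(W[...,0]-.665)<.14)&(abs(W[...,1]+.043)<.12)&(W[...,2]>.015)&(W[...,2]<.11)
    r=cv2.minAreaRect(W[b][:,:2].astype(np.float32)*1000); print('tray rect',np.round(r[0]),np.round(r[1]),r[2])
    for n in('board','board_front','tray_home','bundle','stapler','inkpad','stamp'): print(n,[(np.round(r['xyz'],3).tolist(),round(r['score'],2)) for r in tip_of(n,c)[:3]])
a,b=cv2.imread('pics/side8.png')[190:310,310:440],cv2.imread('pics/top8.png')[140:260,280:410]
cv2.imwrite('pics/c8.png',cv2.resize(np.hstack([a,b]),None,fx=3,fy=3,interpolation=cv2.INTER_CUBIC))
E
```

```text
19.15 [0.45989758 0.17006083 0.19821918] [-0.17154967 -0.82637995  0.63632562] 0.4693381510580479
side 674 [655. -40.] [185. 100.] 4.124120235443115 x -0.0013 -0.1871 y -0.049 0.0551 plane [ 0.001 -0.002  0.043]
tray rect [660. -45.] [196. 134.] 5.481567859649658
board [([0.656, -0.04, 0.036], 0.97), ([0.262, 0.272, -0.002], 0.81), ([0.477, 0.422, -0.001], 0.65)]
board_front [([0.749, -0.029, 0.042], 0.94), ([0.426, 0.463, -0.004], 0.87), ([0.214, 0.234, -0.002], 0.64)]
tray_home [([0.749, -0.031, -0.001], 0.73)]
bundle [([0.508, -0.288, 0.003], 0.66), ([0.59, -0.048, -0.002], 0.56)]
stapler [([0.717, 0.284, -0.002], 0.59)]
inkpad [([0.696, -0.239, -0.001], 0.89)]
stamp [([0.69, -0.372, -0.003], 0.9)]
top 737 [652. -39.] [183.  81.] 6.029214859008789 x -0.0055 -0.1886 y -0.0361 0.0452 plane [-0.004  0.002  0.043]
tray rect [656. -40.] [193. 126.] 5.701809883117676
board [([0.261, 0.273, -0.001], 0.77), ([0.658, -0.041, 0.039], 0.62), ([0.476, 0.42, -0.005], 0.59)]
board_front [([0.429, 0.463, -0.003], 0.86), ([0.748, -0.034, 0.04], 0.8)]
tray_home []
bundle [([0.514, -0.286, -0.001], 0.6)]
stapler [([0.718, 0.281, 0.003], 0.7), ([0.66, -0.044, 0.04], 0.3)]
inkpad [([0.695, -0.239, -0.002], 0.86)]
stamp [([0.69, -0.375, 0.001], 0.73)]
```

View pics/c8.png

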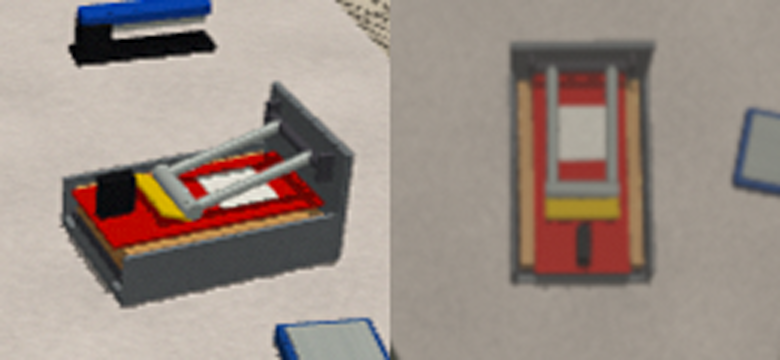

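The side and top crops show the board flat under the arm, its front at the wall. It is centred between the walls (top crop: board 533–632, walls 515–650) and released. Handing in.

```bash
python3 -c "
from station import *; print(sign_off())"
```

```text
the job is handed in; nothing more can be done
None
```

The red board is tucked under the tray's weighted arm, lying flat on the envelope pile with its front edge at the back wall. I let go of it, moved the robot clear and handed the job in at about 19 s of the 51 s; no verdict was reported.

**How it went:** I picked the board up by its fin, turned it to line up with the tray and lowered it until it touched the pile. I then slid it under the lip until it met the wall. The wrist force readings stayed under about 30 N while sliding in, and the push at the wall was about 9 N.

**Last checks:**
- **Front edge:** it was seen at (0.748–0.749, about -0.032), against (0.749, -0.031) for the wall's foot, so it is home within measuring error.
- **Straightness:** yaw was 6.0° against the tray's 5.7° in the top view. The side view gave 4.1°, but its red mask looked contaminated (100 mm wide against the real 84 mm).
- **Centring:** the top view puts the board within about 2 mm of the tray's middle.
- **Flatness:** tilt measured under 0.3°, with the board's top face at about 43 mm.
- **Bystanders:** all four were found within about 5 mm of where they started, which is the camera networks' error.

**What disagreed or was not checked:**
- In the top view's depth, the last visible red ended 5.5 mm short of the wall. The side view gave 1.3 mm, and touching the wall agreed with that.
- The arm's pressure on the board could only be judged from the picture.
- My first move call was refused because its rows lacked some keys; nothing moved.

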